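# Set the wind-up kitchen timer without letting it spin

### The job

Set the wind-up timer on the chopping board to 10 minutes, the way such timers want it: wind its dial clockwise past 20 minutes first, then turn it back to 10 and let go. The timer is light and its dial stiff, so keep it held down with a steady, moderate push on the dial while turning, so that the timer itself neither spins nor slides on the board. Leave everything else where it stands.

Things in the scene. Friction and masses are not known exactly. Their poses are not given: they have to be found in the camera images.
- timer: Wind-up kitchen timer on the board: round white puck-like case 84 mm across, face at 31 mm, on four rubber feet (32 mm out), black bar-grip dial on top. Loose, about 0.17 kg: it spins with the dial unless pushed down by about 8 N or more while the dial turns (12 to 20 N is good); over 40 N on the board strains its clockwork. Origin: centre of its underside; z up, x away from the zero mark.
- zero_mark (a point): Zero mark: black block 8 mm wide on the rim of the timer's case, 42 mm from its axis, at face height; moves with the case. The face has 60 minute ticks, read clockwise from it, 6 degrees each; every fifth is thicker, every fifteenth longer; no numerals.
- dial_top (a point): Centre of the top of the dial's grip bar, on the timer's axis, 61 to 64 mm above its underside. Bar 46 x 12 mm, 24 mm tall, on a round skirt 42 mm across that turns with it and on which fingertips can rest; x along the bar, y across; pointer (white line, tab) at its -x end. Up to 3 mm of vertical play, unknown at the start: pushing down first takes it up (1 N), then loads the timer stiffly.
- dial (a joint): Turn of the dial relative to the case, rad: 0 with the pointer at the zero mark, growing clockwise seen from above (winding), 0.1047 per minute; stop at 5.9. 10 minutes = 1.047, 20 minutes = 2.094. Takes about 0.09 N m to wind, a little less to turn back; stays where it is left.
- board: wooden chopping board, 360 (x) by 560 (y) by 25 mm, does not move; origin at the centre of its underside. All the things listed but the spoon and the mug stand on it.
- pot: steel cooking pot with a copper bottom, 150 mm across, 85 mm tall, two loop handles; origin at the centre of its underside. To be left alone.
- strainer: green plastic strainer bowl, 150 mm across, 60 mm tall, with a flat handle; origin at the centre of its underside. To be left alone.
- saucer_a: white ceramic saucer, 136 mm across, 18 mm tall; origin at the centre of its underside. To be left alone.
- saucer_b: smaller white ceramic saucer, 124 mm across, 18 mm tall; origin at the centre of its underside. To be left alone.
- grinder: lidded brass saffron grinder, 66 mm across the foot, 107 mm tall with its crank, which turns freely and reaches 50 mm from its axis; origin at the centre of its underside. To be left alone.
- spoon: steel spoon, 190 mm long, lying on the counter beside the board; origin under its middle. To be left alone.
- mug: blue ceramic mug, 80 mm across, 95 mm tall, on the counter beside the board; origin at the centre of its underside. To be left alone.

How it is judged:
By the outcome, as a careful person would: the job done as asked, in the order asked, and still so for the second after the job is handed in, with the robot touching nothing.
It also fails if it takes over 64 s, if anything falls off the work surface, if the arm or the gripper's body presses on something with over 40 N, if the wrist force passes 120 N, or if a joint passes its speed limit or range.

### The arm

A 6-joint arm with a two-finger parallel gripper is mounted at the origin on the work surface. World frame = base frame: x ahead of the robot, y to its left, z up, the work surface at z = 0. Lengths are in m, angles in degrees, forces in N, time in s.
With the tool pointing down it reaches from about 0.4 to 0.825 m from the base axis. Payload 7 kg.
Tool frame: the origin (TCP) lies midway between the tips of the shut fingers; the grasp point (between the pads) lies 19 mm behind it; z points along the fingers, y is the line along which they close (so a half turn about z gives the same grasp; the last joint's range is limited). The gripper opens to 88 mm and grips with 3 to 60 N. Pads are 19 mm wide; open, the fingers measure 130 mm over their backs; the gripper's body (78 mm by 193 mm) begins 47 mm behind the grasp point.
Start: joints at [89.158, 20.546, 0.682, 0, -70.136, -16.507], TCP at [0.201, 0.644, 0.227] pointing down, gripper open.
Joint ranges: [-176.03, 176.03], [-82.01, 121.73], [-58.28, 71.71], [-173.87, 95.51], [-174.79, -0.11], [-173.66, 173.66]. Speed limits (degrees/s): [136.94, 136.94, 172.46, 180, 180, 180].

### API

Orientations are given as [roll, pitch, yaw] about the fixed x, y, z axes, in that order (R = Rz(yaw) Ry(pitch) Rx(roll)).
In Python, from plant import telemetry, viewer, workorder gives the robot as it stands. The module is installed in compiled form; this text tells all that it offers.
- The arm moves only by the tool carry_out, never from a script. Its argument "rows" is a list of rows, each a list of 6 numbers: the shift along the tool's x, y, z in m, then the turn, a rotation vector about the tool's x, y, z in rad. In form: [[tx, ty, tz, ax, ay, az], ...]. A call has 1 to 8 rows; each row is the pose to reach, as a shift and turn from the pose commanded when the call began, along the tool's axes at that moment; what a row does not reach only later rows make up. A row lasts 1/8 s, in which the tool goes at most 62.5 mm and 10.7 degrees, less where a joint would pass 70% of its speed; a pose out of reach is approached as far as the arm can. A call with a gripper value outside its range is refused whole. "grip" is the gripper's target within -1 to 1 (fully open at 1, half-way at 0, shut at -1), set as the call begins (left out, the last holds). The fingers move at their own pace and stop on an object; the grip force is fixed at half the most. Time passes only in rows, so rows that repeat a pose let the fingers close. It gives the time, the measured TCP pose, the force, the opening and the grip force at its end, in the units of the state.
- telemetry.get_obs(): the state, without advancing time (a new reading comes with each control period).
- viewer.snapshot(name): name is "side" or "top" or "wrist"; returns the picture (480x640x3 uint8, red, green, blue); there is no depth.
- viewer.camera_info(name): a dict with "intrinsics" (3x3 intrinsics, pixels), "k1" (the pictures are not rectified: a ray, as slopes to the right and down, at radius r is drawn at 1 + k1 r^2 times it, then the intrinsics apply), "extrinsics" (4x4, takes a point from camera to world coordinates); the wrist camera has in their place "tool_from_camera" (4x4, takes a point from camera to tool coordinates, whose origin is the TCP and whose axes are the flange's). Camera axes: x right, y down, z forward; pixel columns grow to the right and rows downward; lengths in m; the calibration is good to about 2 mm. A picture is of the moment at which its call begins: read the wrist's pose just before it. camera_info takes no time and is no camera call.
- workorder.close_job(): hands the job in; it is judged then, once.
The state is a dict: "clock": time; "joint_pos": joint angles; "qvel": joint speeds; "tau": joint torques, N m; "tool_pos": TCP position; "orientation": TCP orientation; "force": force on the tool from outside, world axes, zero at the start; "moment": the same for the moment, N m; "opening": finger opening in m; "gripper_force": force on a finger pad.
Only numpy, scipy, OpenCV 4.12 (cv2) and the standard library are available. Lean on these libraries where they do the work, as an engineer would, in place of code of your own. Each camera call takes 0.05 s, during which the arm holds its last target. There are 200 camera calls.

## Working session

There is one attempt and no reset: what is moved stays moved. The work goes in short steps, Python scripts to look and compute and a tool call to move; the robot and the scene stay as the last step left them, time stands still between calls to the robot, and variables do not carry over. Pictures are saved under pics/ and viewed, at most 10 in all, crops included, and the job is handed in when it is done.

Besides the shell and the picture viewer there is one more tool, called after "Call:" by a JSON object that holds its "name" and its "arguments". carry_out: Moves the arm, as the interface text tells. Its arguments: {"type":"object","properties":{"rows":{"type":"array"},"grip":{"type":"number"}},"required":["rows"]}

```bash
mkdir -p pics; cat > h.py <<'E'
import numpy as np, cv2
from scipy.spatial.transform import Rotation as R
from plant import telemetry, viewer, workorder
def cam(n):
    c=viewer.camera_info(n); o=telemetry.get_obs()
    if n=='wrist':
        T=np.eye(4); T[:3,:3]=R.from_euler('xyz',o['orientation'],degrees=True).as_matrix(); T[:3,3]=o['tool_pos']
        E=T@np.array(c['tool_from_camera'])
    else: E=np.array(c['extrinsics'])
    return np.array(c['intrinsics']),c['k1'],E
def ray(c,p):
    K,k,E=c; d=np.linalg.inv(K)@[p[0],p[1],1]; q=d[:2].copy(); u=q.copy()
    for _ in range(20): u=q/(1+k*(u@u))
    return E[:3,3],E[:3,:3]@[u[0],u[1],1]
def onz(c,p,z):
    o,d=ray(c,p); return o+d*(z-o[2])/d[2]
def proj(c,P):
    K,k,E=c; x=E[:3,:3].T@(np.array(P)-E[:3,3]); u=x[:2]/x[2]; u=u*(1+k*(u@u)); return (K@[u[0],u[1],1])[:2]
E
python3 - <<'E'
from h import *
o=telemetry.get_obs(); print(o)
for n in ('top','side','wrist'):
    c=cam(n); im=viewer.snapshot(n); cv2.imwrite(f'pics/{n}0.png',im[:,:,::-1]); print(n,c)
E
```

```text
{'clock': 0.0, 'joint_pos': array([ 8.91576126e+01,  2.05907806e+01,  6.33671591e-01, -2.04320456e-02,
       -7.01350199e+01, -1.65069715e+01]), 'qvel': array([-0.02900883,  0.01959749,  0.05557974,  0.03432875,  0.0150284 ,
        0.01910424]), 'tau': array([ 5.02512721e-04, -5.82715523e+01,  2.93049198e+01,  6.99704692e+00,
        6.81616933e-03, -1.63081031e-04]), 'tool_pos': array([0.20116029, 0.64381833, 0.22562831]), 'orientation': array([ 1.79906210e+02, -7.76356582e-03, -1.73563109e+01]), 'force': array([-0.00772777,  0.30854639, -0.48049729]), 'moment': array([-0.01578613, -0.07928015, -0.00627197]), 'gripper_force': 0.0, 'opening': 0.08780407945777094}
top (array([[558.56096844,   0.        , 317.80754171],
       [  0.        , 558.56096844, 236.33609302],
       [  0.        ,   0.        ,   1.        ]]), 0.022603296787568554, array([[-0.02127401, -0.99699367,  0.0745053 ,  0.49914648],
       [-0.99973818,  0.02058605, -0.00998961,  0.02053928],
       [ 0.00842581, -0.07469831, -0.99717058,  1.54541462],
       [ 0.        ,  0.        ,  0.        ,  1.        ]])
[... 160 characters left out ...]
), -0.15122797071056454, array([[ 0.94495595,  0.22639585, -0.23622694,  0.92900381],
       [ 0.32711652, -0.63760775,  0.69746049, -0.93983883],
       [ 0.00728203, -0.73634318, -0.67656906,  1.00772383],
       [ 0.        ,  0.        ,  0.        ,  1.        ]]))
wrist (array([[351.46941302,   0.        , 321.49717388],
       [  0.        , 351.46941302, 236.79462812],
       [  0.        ,   0.        ,   1.        ]]), -0.02508135786679873, array([[-0.29829416, -0.92460937, -0.23689259,  0.26455408],
       [-0.95447242,  0.28940964,  0.07228037,  0.62494078],
       [ 0.00172789,  0.24766826, -0.96884336,  0.38375771],
       [ 0.        ,  0.        ,  0.        ,  1.        ]]))
```

View pics/top0.png

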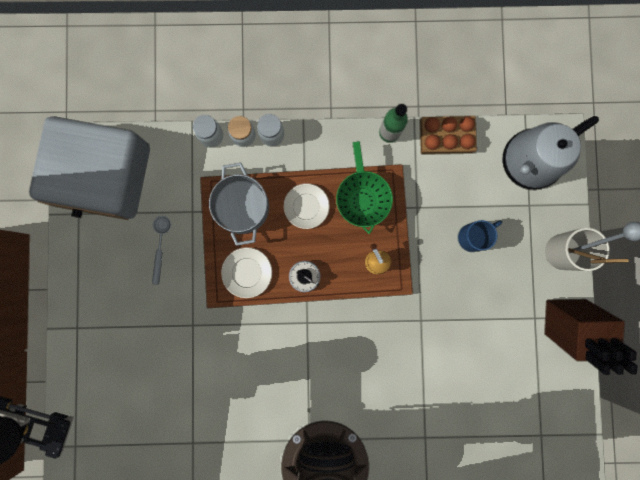

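View pics/wrist0.png

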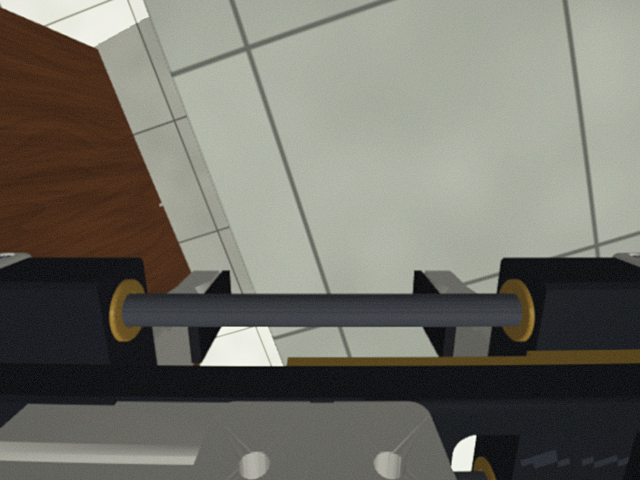

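The top view shows the timer at about (304,276), between the larger saucer (247,273) and the grinder (377,261). The wrist camera doesn't see it yet. Next I'll get a rough pose and an enlarged view.

```bash
python3 - <<'E'
from h import *
c=cam('top'); s=cam('side')
P=onz(c,(304,276),.056); print(P, onz(c,(377,265),.06),onz(c,(247,273),.04),onz(c,(306,206),.04))
p=proj(s,P); print(p)
a=cv2.imread('pics/top0.png'); b=cv2.imread('pics/side0.png')
x,y=p.astype(int); print(x,y)
A=cv2.resize(a[256:296,284:324],(390,390),interpolation=cv2.INTER_CUBIC); B=cv2.resize(b[y-50:y+50,x-50:x+50],(390,390),interpolation=cv2.INTER_CUBIC)
cv2.imwrite('pics/m.png',np.hstack([A,B]))
E
```

```text
[0.50544881 0.04457689 0.056     ] [ 0.53049182 -0.15003548  0.06      ] [0.5168374  0.19767836 0.04      ] [0.69480603 0.0357322  0.04      ]
[281.63132406 227.86429433]
281 227
```

View pics/m.png

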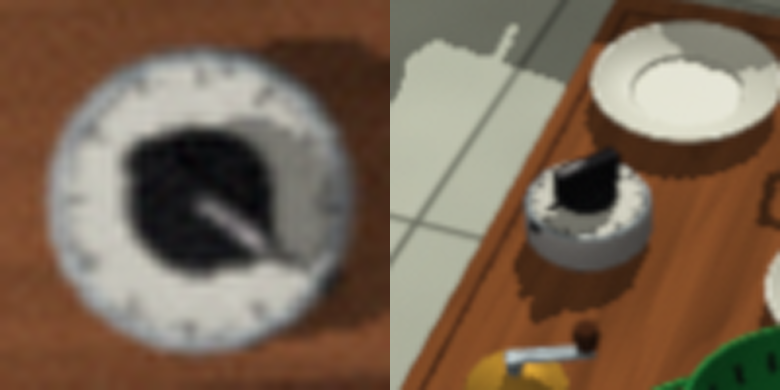

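The enlarged crops show the zero mark at lower right of the case, at about (330,275) in the crop. The pointer is almost in line with it, perhaps a minute or two past. I'll move above and look from close by.

Call:
{"name": "carry_out", "arguments": {"rows": [[0.028, 0.034, 0, 0, 0, -0.077], [0.056, 0.068, 0, 0, 0, -0.154], [0.084, 0.102, 0, 0, 0, -0.231], [0.112, 0.136, 0, 0, 0, -0.308], [0.139, 0.17, 0, 0, 0, -0.385], [0.167, 0.204, 0, 0, 0, -0.462], [0.195, 0.238, 0, 0, 0, -0.539], [0.223, 0.272, 0, 0, 0, -0.615]]}}

```text
clock: 1.15
tool_pos: [0.3332, 0.3167, 0.2265]
orientation: [-180.0, 0.0, 18.0]
force: [0.3, -0.0, -1.5]
opening: 0.0872
gripper_force: 0.0
```

```bash
python3 - <<'E'
from h import *
o=telemetry.get_obs(); print(o['clock'],o['tool_pos'],o['orientation'],o['joint_pos'])
Rm=R.from_euler('xyz',[180,0,o['orientation'][2]],degrees=True).as_matrix()
print(Rm.T@(np.array([.465,-.008,.15])-o['tool_pos']), np.radians(53-o['orientation'][2]))
E
```

```text
1.15 [0.33324939 0.31665938 0.2265422 ] [-1.79993156e+02  7.95032237e-04  1.80462069e+01] [ 6.81927052e+01 -2.33571859e-01 -2.52157441e+01 -5.51234705e-03
 -6.50130830e+01  3.98558300e+01]
[0.02469516 0.34950263 0.0765422 ] 0.6100587753308946
```

Call:
{"name": "carry_out", "arguments": {"rows": [[0.004, 0.05, 0, 0, 0, -0.09], [0.008, 0.1, 0, 0, 0, -0.18], [0.012, 0.15, 0, 0, 0, -0.27], [0.016, 0.2, 0, 0, 0, -0.36], [0.02, 0.25, 0.0, 0, 0, -0.45], [0.025, 0.3, 0.02, 0, 0, -0.54], [0.025, 0.35, 0.05, 0, 0, -0.61], [0.025, 0.35, 0.076, 0, 0, -0.61]]}}

```text
clock: 2.15
tool_pos: [0.4643, -0.0102, 0.1493]
orientation: [-180.0, 0.1, 52.6]
force: [-0.4, 0.3, 0.5]
opening: 0.0878
gripper_force: 0.0
```

Call:
{"name": "carry_out", "arguments": {"rows": [[0, 0, 0, 0, 0, 0], [0, 0, 0, 0, 0, 0]], "grip": -0.5}}

```text
clock: 2.4
tool_pos: [0.4649, -0.0068, 0.1515]
orientation: [180.0, -0.0, 52.9]
force: [0.4, -0.5, 0.2]
opening: 0.0729
gripper_force: 0.0
```

```bash
python3 - <<'E'
from h import *
o=telemetry.get_obs(); print(o['clock'],o['tool_pos'],o['orientation'],o['joint_pos'],o['opening'])
c=cam('wrist'); im=viewer.snapshot('wrist')[:,:,::-1]; cv2.imwrite('pics/w1.png',im); np.save('w1.npy',c[2])
x,y=proj(c,[.5054,.0446,.06]).astype(int); print(x,y)
cv2.imwrite('pics/w1m.png',cv2.resize(im[max(0,y-75):y+75,x-100:x+100],(800,600),interpolation=cv2.INTER_CUBIC))
E
```

```text
2.4 [ 0.46485232 -0.00680488  0.15152697] [ 1.79954810e+02 -3.59145944e-02  5.28849679e+01] [ 2.35465236e+01  4.34449468e+00 -3.11498445e+01  2.67894582e-02
 -5.44522141e+01  1.19322865e+02] 0.07286484583423941
323 149
```

View pics/w1m.png

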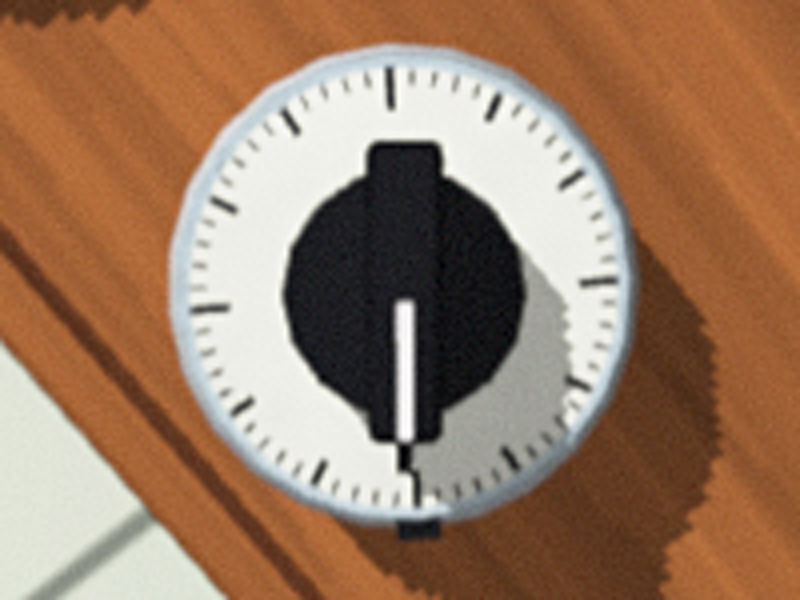

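The close view shows the bar vertical in the crop, running from (404,145) to (404,440). The face centre is at about (405,290), and the zero mark and tick at (417,490)–(418,525). The dial therefore reads about 0.6 min. Next I'll work out the world positions.

```bash
cat > f.py <<'E'
from h import *
def dirs(c,f,x0,y0,s): return lambda p,z: onz(c,(x0+(p[0]+.5)/s-.5,y0+(p[1]+.5)/s-.5),z)
E
python3 - <<'E'
from f import *
c=cam('wrist'); g=dirs(c,None,223,74,4)
o=telemetry.get_obs()
tk=[((210,308),(600,282)),((391,88),(417,490)),((290,122),(512,458)),((495,107),(319,472)),((571,180),(242,406)),((224,205),(578,385))]
for a,b in tk:
    A,B=g(a,.056),g(b,.056); print('c',(A+B)[:2]/2)
A,B=g((391,88),.056),g((417,490),.056); C=(A+B)/2
za=np.degrees(np.arctan2(*(B-A)[:2][::-1])); 
t,b=g((404.5,145),.0875),g((404.5,440),.0875); pa=np.degrees(np.arctan2(*(b-t)[:2][::-1]))
l,r=g((367,290),.0875),g((442,290),.0875)
w0,w1=g((404.5,300),.0875),g((404.5,440),.0875)
print('zero',za,'pointer',pa,'dial',za-pa,'bar c',(t+b)/2,(l+r)/2,'len',np.linalg.norm(b-t),np.linalg.norm(l-r))
T=(t+b)/2; Rm=R.from_euler('xyz',[180,0,o['orientation'][2]],degrees=True).as_matrix()
print('in tool',Rm.T@([T[0],T[1],.1]-o['tool_pos']), 'yaw err',pa+180-o['orientation'][2])
# commanded vs measured: compare top camera
ct=cam('top'); 
print('top-cam',onz(ct,(284+199.5/9.75-.5,256+200/9.75-.5),.054))
E
```

```text
c [0.50638752 0.04590541]
c [0.50630453 0.04586061]
c [0.50634727 0.04603027]
c [0.50637284 0.04595391]
c [0.50623067 0.04602241]
c [0.50611063 0.04583548]
zero -123.2029323462844 pointer -127.0074464961196 dial 3.8045141498351995 bar c [0.50606786 0.04594916 0.0875    ] [0.50660029 0.04665559 0.0875    ] len 0.044043605925627574 0.011508306872461654
in tool [0.06658132 0.00108109 0.05179111] yaw err 0.08369068966247539
top-cam [0.50542542 0.04471219 0.054     ]
```

Call:
{"name": "carry_out", "arguments": {"rows": [[0.025, 0, 0, 0, 0, 0], [0.05, 0.001, 0, 0, 0, 0], [0.066, 0.001, 0.02, 0, 0, 0], [0.066, 0.001, 0.04, 0, 0, 0], [0.066, 0.001, 0.05, 0, 0, 0], [0.066, 0.001, 0.052, 0, 0, 0], [0.066, 0.001, 0.052, 0, 0, 0], [0.066, 0.001, 0.052, 0, 0, 0]]}}

```text
clock: 3.45
tool_pos: [0.5055, 0.0449, 0.0993]
orientation: [180.0, -0.1, 52.8]
force: [-0.1, -0.2, -0.5]
opening: 0.0221
gripper_force: 0.0
```

```bash
python3 - <<'E'
from h import *
o=telemetry.get_obs(); print(o['tool_pos'],o['orientation'],o['opening'])
s=cam('side'); a=viewer.snapshot('wrist')[:,:,::-1]; b=viewer.snapshot('side')[:,:,::-1]
x,y=proj(s,[.506,.046,.09]).astype(int)
A=a[180:480,120:520]; B=cv2.resize(b[y-50:y+50,x-60:x+60],(400,333),interpolation=cv2.INTER_CUBIC)[:300]
cv2.imwrite('pics/m2.png',np.hstack([A,B]))
E
```

```text
[0.50548377 0.04487833 0.09932479] [ 1.79958550e+02 -6.50267478e-02  5.28377198e+01] 0.022134671544970154
```

View pics/m2.png

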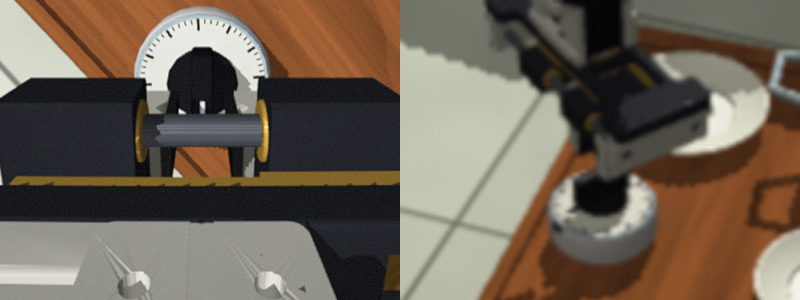

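The bar (columns 192–212) sits midway between the fingers (inner edges about 176 and 232). I'll descend with a 1 mm correction along the bar.

Call:
{"name": "carry_out", "arguments": {"rows": [[0.001, 0, 0.012, 0, 0, 0], [0.001, 0, 0.022, 0, 0, 0], [0.001, 0, 0.029, 0, 0, 0], [0.001, 0, 0.031, 0, 0, 0], [0.001, 0, 0.031, 0, 0, 0]]}}

```text
clock: 4.18
tool_pos: [0.5056, 0.0455, 0.0674]
orientation: [-180.0, 0.0, 52.8]
force: [-0.1, -0.2, 0.3]
opening: 0.0221
gripper_force: 0.0
```

Call:
{"name": "carry_out", "arguments": {"rows": [[0, 0, 0.001, 0, 0, 0], [0, 0, 0.002, 0, 0, 0], [0, 0, 0.003, 0, 0, 0], [0, 0, 0.003, 0, 0, 0]]}}

```text
clock: 4.68
tool_pos: [0.5056, 0.0455, 0.0646]
orientation: [-180.0, 0.0, 52.8]
force: [-0.5, 0.1, -0.6]
opening: 0.0219
gripper_force: 0.0
```

Call:
{"name": "carry_out", "arguments": {"rows": [[0, 0, 0.0005, 0, 0, 0], [0, 0, 0.001, 0, 0, 0], [0, 0, 0.001, 0, 0, 0]]}}

```text
clock: 5.05
tool_pos: [0.5056, 0.0456, 0.0635]
orientation: [180.0, -0.0, 52.8]
force: [-1.0, 0.3, 0.4]
opening: 0.0218
gripper_force: 0.0
```

Call:
{"name": "carry_out", "arguments": {"rows": [[0, 0, 0.0005, 0, 0, 0], [0, 0, 0.001, 0, 0, 0], [0, 0, 0.001, 0, 0, 0]]}}

```text
clock: 5.42
tool_pos: [0.5056, 0.0455, 0.0625]
orientation: [-180.0, 0.0, 52.8]
force: [-0.4, -0.3, 0.1]
opening: 0.0219
gripper_force: 0.0
```

Call:
{"name": "carry_out", "arguments": {"rows": [[0, 0, 0.0005, 0, 0, 0], [0, 0, 0.0005, 0, 0, 0]]}}

```text
clock: 5.68
tool_pos: [0.5056, 0.0455, 0.0621]
orientation: [180.0, 0.0, 52.8]
force: [-0.2, 0.3, 1.7]
opening: 0.0218
gripper_force: 0.7
```

Call:
{"name": "carry_out", "arguments": {"rows": [[0, 0, 0.0005, 0, 0, 0], [0, 0, 0.0005, 0, 0, 0]]}}

```text
clock: 5.92
tool_pos: [0.5057, 0.0455, 0.062]
orientation: [180.0, -0.0, 52.8]
force: [-2.7, -0.3, 7.0]
opening: 0.022
gripper_force: 3.3
```

Call:
{"name": "carry_out", "arguments": {"rows": [[0, 0, 0.0005, 0, 0, 0], [0, 0, 0.0005, 0, 0, 0]]}}

```text
clock: 6.18
tool_pos: [0.5057, 0.0455, 0.0619]
orientation: [180.0, -0.0, 52.9]
force: [-4.5, 0.7, 10.3]
opening: 0.022
gripper_force: 5.6
```

Call:
{"name": "carry_out", "arguments": {"rows": [[0, 0, 0, 0, 0, 0], [0, 0, 0, 0, 0, 0], [0, 0, 0, 0, 0, 0], [0, 0, 0, 0, 0, 0]], "grip": -1}}

```text
clock: 6.68
tool_pos: [0.5065, 0.0457, 0.062]
orientation: [179.9, -0.1, 52.9]
force: [-1.1, -0.7, 8.0]
opening: 0.0118
gripper_force: 31.1
```

```bash
python3 - <<'E'
from h import *
o=telemetry.get_obs()
for k in ('tool_pos','orientation','force','moment','opening','gripper_force'): print(k,o[k])
E
```

```text
tool_pos [0.50654496 0.045732   0.06198254]
orientation [ 1.79923897e+02 -7.92388344e-02  5.28753221e+01]
force [-1.07802851 -0.72273104  7.9664694 ]
moment [-0.23652825  0.29178874  0.05063466]
opening 0.011793380099845112
gripper_force 31.0700844773055
```

Call:
{"name": "carry_out", "arguments": {"rows": [[0, 0, 0.0004, 0, 0, 0], [0, 0, 0.0008, 0, 0, 0], [0, 0, 0.0008, 0, 0, 0]]}}

```text
clock: 7.05
tool_pos: [0.5066, 0.0457, 0.0619]
orientation: [179.9, -0.1, 52.9]
force: [-3.8, -1.1, 16.0]
opening: 0.0121
gripper_force: 31.7
```

Call:
{"name": "carry_out", "arguments": {"rows": [[0, 0, 0, 0, 0, 0.04], [0, 0, 0, 0, 0, 0.1], [0, 0, 0, 0, 0, 0.17], [0, 0, 0, 0, 0, 0.24], [0, 0, 0, 0, 0, 0.3]]}}

```text
clock: 7.68
tool_pos: [0.5068, 0.0456, 0.0619]
orientation: [179.9, -0.1, 35.6]
force: [-2.7, -1.6, 15.1]
opening: 0.012
gripper_force: 31.7
```

```bash
cat > s.py <<'E'
from h import *
o=telemetry.get_obs()
for k in ('clock','tool_pos','orientation','force','moment','opening'): print(k,o[k])
E
python3 s.py
```

```text
clock 7.675
tool_pos [0.50675037 0.04557211 0.06188974]
orientation [ 1.79922033e+02 -1.14264650e-01  3.55903069e+01]
force [-2.66565721 -1.6075356  15.07897305]
moment [-0.6783332   1.00019797  0.09360511]
opening 0.011954542413782715
```

Call:
{"name": "carry_out", "arguments": {"rows": [[0, 0, 0, 0, 0, 0.08], [0, 0, 0, 0, 0, 0.18], [0, 0, 0, 0, 0, 0.28], [0, 0, 0, 0, 0, 0.38], [0, 0, 0, 0, 0, 0.48], [0, 0, 0, 0, 0, 0.58], [0, 0, 0, 0, 0, 0.65], [0, 0, 0, 0, 0, 0.69]]}}

```text
clock: 8.68
tool_pos: [0.5068, 0.0452, 0.0619]
orientation: [180.0, -0.1, -3.9]
force: [-1.1, -3.4, 15.5]
opening: 0.0114
gripper_force: 31.6
```

Call:
{"name": "carry_out", "arguments": {"rows": [[0, 0, 0, 0, 0, 0.08], [0, 0, 0, 0, 0, 0.18], [0, 0, 0, 0, 0, 0.28], [0, 0, 0, 0, 0, 0.38], [0, 0, 0, 0, 0, 0.48], [0, 0, 0, 0, 0, 0.58], [0, 0, 0, 0, 0, 0.65], [0, 0, 0, 0, 0, 0.69]]}}

```text
clock: 9.68
tool_pos: [0.5066, 0.0447, 0.0619]
orientation: [-180.0, -0.1, -43.5]
force: [-1.8, -6.5, 15.1]
opening: 0.012
gripper_force: 31.7
```

Call:
{"name": "carry_out", "arguments": {"rows": [[0, 0, 0, 0, 0, 0.08], [0, 0, 0, 0, 0, 0.18], [0, 0, 0, 0, 0, 0.28], [0, 0, 0, 0, 0, 0.38], [0, 0, 0, 0, 0, 0.48], [0, 0, 0, 0, 0, 0.58], [0, 0, 0, 0, 0, 0.65], [0, 0, 0, 0, 0, 0.66]]}}

```text
clock: 10.68
tool_pos: [0.5062, 0.0445, 0.0619]
orientation: [-179.9, -0.1, -81.2]
force: [-3.0, -6.5, 16.5]
opening: 0.0119
gripper_force: 31.8
```

```bash
python3 s.py;python3 - <<'E'
from h import *
c=cam('wrist'); a=viewer.snapshot('wrist')[:,:,::-1]; cv2.imwrite('pics/w3.png',a)
cv2.imwrite('pics/w3m.png',cv2.resize(a[150:350,190:450],(780,600),interpolation=cv2.INTER_CUBIC))
E
```

```text
clock 10.675
tool_pos [0.50619354 0.04454682 0.06186455]
orientation [-1.79944873e+02 -8.84450169e-02 -8.12436144e+01]
force [-3.02082867 -6.50959954 16.54662813]
moment [-2.36428674  1.04033581  0.11416563]
opening 0.011945262394619616
```

View pics/w3m.png

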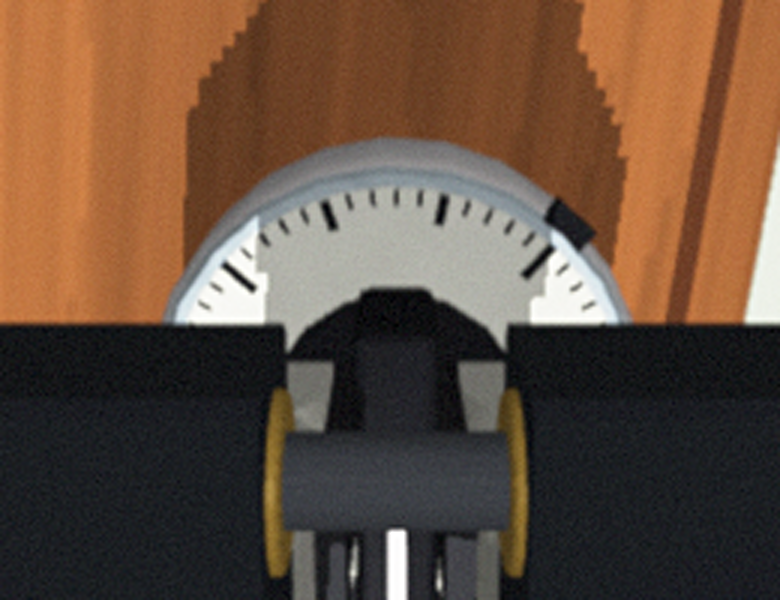

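The wrist view shows the zero mark at (568,222), with the 55, 50 and 45 ticks running to its left. The bar's far end, opposite the pointer, sits near the 53 tick, so the dial reads about 23 min. I'll check whether the case moved.

```bash
cat > z.py <<'E'
from f import *
from scipy.optimize import least_squares
def fit(c,g,obs):
    # obs: (minute, pixel of mid tick); radius free -> axis xy, zero angle
    P=np.array([g(p,.056)[:2] for _,p in obs]); m=np.radians([6*t for t,_ in obs])
    def f(v):
        a=v[2]-m; return (P-(v[:2]+v[3]*np.c_[np.cos(a),np.sin(a)])).ravel()
    r=least_squares(f,[.506,.046,np.radians(-123),.035]); v=r.x
    print('centre',v[:2],'zero deg',np.degrees(v[2]),'rad',v[3],'res',np.abs(r.fun).max()); return v
E
python3 - <<'E'
from z import *
c=cam('wrist'); g=dirs(c,None,190,150,3)
v=fit(c,g,[(0,(536,262)),(55,(442,208)),(50,(330,214)),(45,(240,275))])
print('yaw dial', np.degrees(v[2])-(-81.2436+180-360)-0)
E
```

```text
centre [0.50615538 0.04548745] zero deg -123.6171112274066 rad 0.033931282588272584 res 0.0004357405131015235
yaw dial 137.6264887725934
```

The case has not moved (zero mark −123.4° ± 0.3) and the dial is at about 22.9 min. Now I'll turn it back.

Call:
{"name": "carry_out", "arguments": {"rows": [[0, 0, 0, 0, 0, -0.06], [0, 0, 0, 0, 0, -0.16], [0, 0, 0, 0, 0, -0.26], [0, 0, 0, 0, 0, -0.36], [0, 0, 0, 0, 0, -0.46], [0, 0, 0, 0, 0, -0.56], [0, 0, 0, 0, 0, -0.64], [0, 0, 0, 0, 0, -0.68]]}}

```text
clock: 11.72
tool_pos: [0.5066, 0.0448, 0.0619]
orientation: [-180.0, -0.1, -42.1]
force: [-1.4, -6.7, 14.8]
opening: 0.0119
gripper_force: 31.7
```

Call:
{"name": "carry_out", "arguments": {"rows": [[0, 0, 0, 0, 0, -0.08], [0, 0, 0, 0, 0, -0.17], [0, 0, 0, 0, 0, -0.27], [0, 0, 0, 0, 0, -0.37], [0, 0, 0, 0, 0, -0.47], [0, 0, 0, 0, 0, -0.56], [0, 0, 0, 0, 0, -0.61], [0, 0, 0, 0, 0, -0.63]]}}

```text
clock: 12.72
tool_pos: [0.5068, 0.0451, 0.0619]
orientation: [180.0, -0.1, -6.1]
force: [-1.8, -4.6, 15.3]
opening: 0.0119
gripper_force: 32.0
```

```bash
python3 s.py;python3 - <<'E'
from h import *
c=cam('wrist'); a=viewer.snapshot('wrist')[:,:,::-1]; cv2.imwrite('pics/w4.png',a)
cv2.imwrite('pics/w4m.png',cv2.resize(a[150:350,190:450],(780,600),interpolation=cv2.INTER_CUBIC))
E
```

```text
clock 12.725
tool_pos [0.50678723 0.04510727 0.06185267]
orientation [ 1.79984901e+02 -1.33362361e-01 -6.06975425e+00]
force [-1.75788048 -4.57725091 15.32498448]
moment [-1.66555752  0.50823487 -0.05549086]
opening 0.011873212154278542
```

View pics/w4m.png

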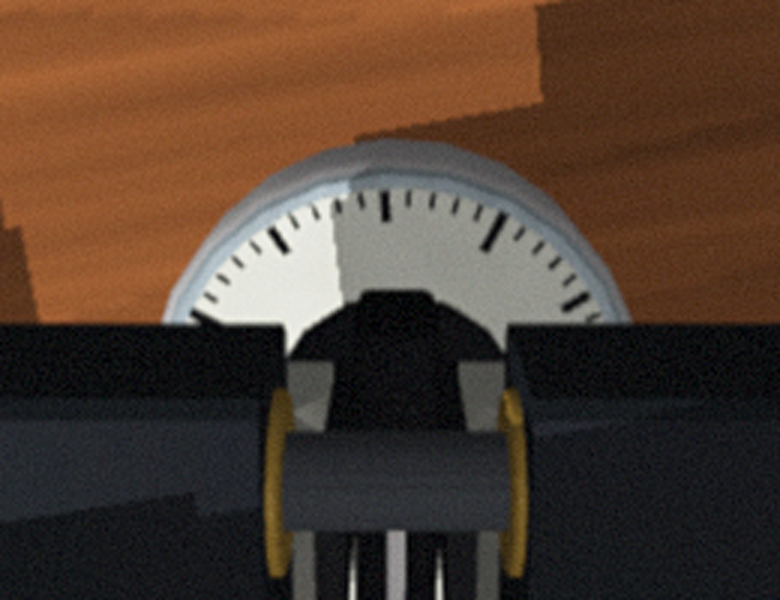

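The thick ticks at (279,240), (386,207), (494,232) and (577,300) are 35, 40, 45 and 50. The bar's far end (column about 397) is just past 40, so the dial reads about 10.5 min.

```bash
python3 - <<'E'
from z import *
c=cam('wrist'); g=dirs(c,None,190,150,3)
v=fit(c,g,[(35,(279,240)),(40,(386,207)),(45,(494,232)),(50,(577,300))])
y=telemetry.get_obs()['orientation'][2]
print('dial', (np.degrees(v[2])-(y-180))%360)
E
```

```text
centre [0.50568374 0.04557749] zero deg -122.92798468021958 rad 0.03454172935695336 res 0.00036998608081151296
dial 63.09830226992672
```

Call:
{"name": "carry_out", "arguments": {"rows": [[0, 0, 0, 0, 0, -0.03], [0, 0, 0, 0, 0, -0.05], [0, 0, 0, 0, 0, -0.05], [0, 0, 0, 0, 0, -0.05]]}}

```text
clock: 13.28
tool_pos: [0.5069, 0.0452, 0.0619]
orientation: [180.0, -0.1, -3.3]
force: [-2.0, -4.8, 14.7]
opening: 0.0117
gripper_force: 32.0
```

```bash
python3 s.py
```

```text
clock 13.275
tool_pos [0.50686915 0.04516245 0.06191048]
orientation [ 1.79982199e+02 -1.42659396e-01 -3.25846192e+00]
force [-1.96669909 -4.79021927 14.6512362 ]
moment [-1.59046443  0.5178865  -0.00604571]
opening 0.011671685376790522
```

Call:
{"name": "carry_out", "arguments": {"rows": [[0, 0.0002, 0, 0, 0, 0], [-0.0001, 0.0004, 0, 0, 0, 0], [-0.0001, 0.0004, 0, 0, 0, 0]]}}

```text
clock: 13.65
tool_pos: [0.5068, 0.0451, 0.0619]
orientation: [-180.0, -0.2, -3.3]
force: [-1.9, -2.7, 14.3]
opening: 0.0118
gripper_force: 31.9
```

Call:
{"name": "carry_out", "arguments": {"rows": [[-0.0001, 0.0003, 0, 0, 0, 0], [-0.0002, 0.0004, -0.0004, 0, 0, 0], [-0.0002, 0.0004, -0.0006, 0, 0, 0]]}}

```text
clock: 14.02
tool_pos: [0.5068, 0.0451, 0.062]
orientation: [-180.0, -0.2, -3.3]
force: [1.5, -0.3, 6.8]
opening: 0.0118
gripper_force: 31.3
```

Call:
{"name": "carry_out", "arguments": {"rows": [[0, 0, 0, 0, 0, 0], [0, 0, 0, 0, 0, 0], [0, 0, 0, 0, 0, 0]], "grip": -0.6}}

```text
clock: 14.4
tool_pos: [0.5068, 0.0453, 0.062]
orientation: [-179.9, -0.2, -3.3]
force: [-0.8, 0.1, 8.8]
opening: 0.0175
gripper_force: 4.0
```

Call:
{"name": "carry_out", "arguments": {"rows": [[0, 0, -0.001, 0, 0, 0], [0, 0, -0.002, 0, 0, 0], [0, 0, -0.006, 0, 0, 0], [0, 0, -0.016, 0, 0, 0], [0, 0, -0.03, 0, 0, 0], [0, 0, -0.05, 0, 0, 0], [0, 0, -0.08, 0, 0, 0], [0, 0, -0.09, 0, 0, 0]]}}

```text
clock: 15.4
tool_pos: [0.5064, 0.0451, 0.1536]
orientation: [-179.9, -0.2, -3.3]
force: [0.4, 1.0, -0.7]
opening: 0.0179
gripper_force: 0.0
```

Call:
{"name": "carry_out", "arguments": {"rows": [[-0.03, 0, 0, 0, 0, 0], [-0.06, 0, 0, 0, 0, 0], [-0.065, 0, 0, 0, 0, 0], [-0.065, 0, 0, 0, 0, 0], [-0.065, 0, 0, 0, 0, 0]]}}

```text
clock: 16.02
tool_pos: [0.4411, 0.0487, 0.151]
orientation: [-180.0, -0.0, -3.3]
force: [-0.7, 0.0, -0.2]
opening: 0.0177
gripper_force: 0.0
```

```bash
python3 s.py; python3 - <<'E'
from h import *
c=cam('wrist'); im=viewer.snapshot('wrist')[:,:,::-1]; cv2.imwrite('pics/w5.png',im)
x,y=proj(c,[.506,.0455,.06]).astype(int); print(x,y)
cv2.imwrite('pics/w5m.png',cv2.resize(im[y-75:y+75,x-100:x+100],(800,600),interpolation=cv2.INTER_CUBIC))
E
```

```text
clock 16.025
tool_pos [0.44108798 0.04868128 0.15098003]
orientation [-1.79997633e+02 -1.73085573e-02 -3.31224387e+00]
force [-0.65158466  0.03998895 -0.19219721]
moment [-0.00806194 -0.02772441 -0.01966787]
opening 0.017712222760163314
321 149
```

View pics/w5m.png

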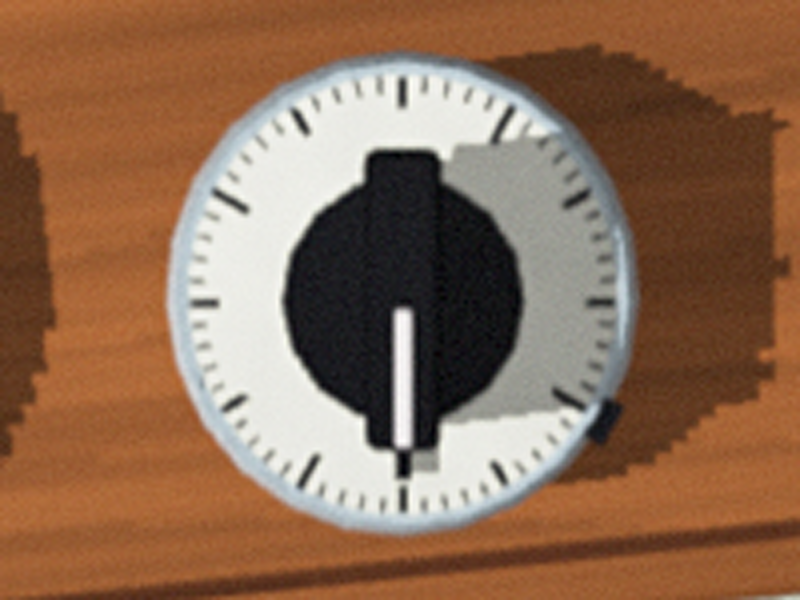

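The close view shows the pointer, at column 403, exactly on the second thick tick (403,498) clockwise from the zero mark (603,420). That is 10 min, and the case is still in place.

```bash
python3 -c "
from plant import workorder; print(workorder.close_job())"
```

```text
the job is handed in; nothing more can be done
None
```

The timer was wound to about 23 minutes, turned back to 10 and let go; the last close view shows the pointer on the 10-minute tick and the case still in place, and the job is handed in.

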